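# Sweep the used screw caps into the wash tray

## Robot

A 6-joint arm with a two-finger parallel gripper is mounted at the origin on a cart in front of the work surface, level with it; the furniture and walls round the work are solid. World frame = base frame: x ahead of the robot, y to its left, z up, the work surface at z = 0. Lengths are in m, angles in rad, forces in N, time in s.
With the tool pointing down it reaches from about 0.425 to 0.95 m from the base axis. Payload 3.5 kg.
Tool frame: the origin (TCP) lies on the centre line of the jaws, within the pads' length; the fingertips stand 17 mm ahead of it and the grasp point (between the pads) lies 2 mm behind it; z points along the fingers, y is the line along which they close (so a half turn about z gives the same grasp; the last joint's range is limited). The gripper opens to 85 mm and grips with 20 to 120 N. Pads are 22 mm wide; open, the fingers measure 114 mm over their backs; the gripper's body (76 mm by 85 mm) begins 54 mm behind the grasp point. The pads swing forward as they close: fully open they stand 13 mm farther back than shut.
Start: joints at [-1.325, 0.286, 1.577, -0, 1.279, -0.15], TCP at [0.26, -0.623, 0.248] pointing down, gripper open.
Joint ranges: [-2.77, 2.77], [-0.9, 2.22], [0.21, 2.48], [-1.53, 4.67], [0.24, 2.81], [-2.84, 2.84]. Speed limits (rad/s): [2.79, 2.79, 3.14, 3.14, 3.14, 3.14].

## Interface

Orientations are given as a unit quaternion [x, y, z, w].
In Python, from plant import ctrl gives the robot as it stands. The module is installed in compiled form; this text tells all that it offers.
- The arm moves only by the tool drive_tool, never from a script. Its argument "moves" is a list of rows, each a list of 3 entries, a list of its own where there are three numbers: the turn, a rotation vector about the tool's x, y, z in rad, then the shift along the tool's x, y, z in m, then the finger opening in m, from 0 to 0.0854. A call has 1 to 5 rows; each row shifts and turns the commanded pose from where the row before left it, along the tool's axes as they then stand; what a row does not reach is not made up. A row lasts 1/8 s, in which the tool goes at most 62.5 mm and 10.7 degrees, less where a joint would pass 70% of its speed; a pose out of reach is approached as far as the arm can. A call with a gripper value outside its range is refused whole. The fingers move at their own pace and stop on an object; "grip_force" is the grip in N (left out, the last holds). Time passes only in rows, so rows that do not move let the fingers close. It gives the time, the measured TCP pose, the force, the opening and the grip force at its end, in the units of the state.
- ctrl.get_state(): the state, without advancing time (a new reading comes with each control period).
- ctrl.read_camera(name): name is "scene" or "top" or "wrist"; returns a dict with "image" (480x640x3 uint8, red, green, blue), "fx", "fy", "cx", "cy" (pixels), "dist" ([k1, k2, p1, p2, k3] as OpenCV has them; the pictures are not rectified), "R" (3x3) and "t" (3): a world point X has camera coordinates R X + t. Camera axes: x right, y down, z forward; pixel columns grow to the right and rows downward; lengths in m; the calibration is good to about 2 mm. A picture is of the moment at which its call begins. There is no depth.
- ctrl.sign_off(): hands the job in; it is judged then, once.
The state is a dict: "time": time; "qpos": joint angles; "dq": joint speeds; "joint_efforts": joint torques, N m; "eef_pos": TCP position; "tcp_rot": TCP orientation; "contact_force": force on the tool from outside, world axes, zero at the start; "wrist_torque": the same for the moment, N m; "opening": opening from 0.0 (shut) to 1.0 (fully open); "finger_force": force on a finger pad.
Only numpy, scipy, OpenCV 4.12 (cv2) and the standard library are available. Lean on these libraries where they do the work, as an engineer would, in place of code of your own. Each camera call takes 0.05 s, during which the arm holds its last target. There are 200 camera calls.

## Task

Three used orange screw caps lie scattered on the bench. With the fingertips, sweep all three along the bench through the open mouth of the blue metal tray, right in past its sloping lip so that they lie flat on its floor; do not pick any of them up. Leave the clean white cap and everything else standing on the bench where it is, and finish clear of everything.

Things in the scene. Friction and masses are not known exactly. Their poses are not given: they have to be found in the camera images.
- orange_cap_1: Orange screw cap lying flat, closed top up: a ribbed disc 38 mm across and 18 mm high, about 25 g, loose on the bench (z = 0). Origin at the centre of its underside, z up.
- orange_cap_2: Orange screw cap lying flat, closed top up: a ribbed disc 38 mm across and 18 mm high, about 25 g, loose on the bench (z = 0). Origin at the centre of its underside, z up.
- orange_cap_3: Orange screw cap lying flat, closed top up: a ribbed disc 38 mm across and 18 mm high, about 25 g, loose on the bench (z = 0). Origin at the centre of its underside, z up.
- white_cap: White screw cap lying flat, closed top up: a ribbed disc 38 mm across and 18 mm high, about 25 g, loose on the bench (z = 0). Origin at the centre of its underside, z up. It is to stay where it lies.
- tray: Shallow blue metal sweep tray fixed to the bench, 240 mm along its x, 150 mm along its y; origin under its centre at bench level. Three walls 26 mm high and 5 mm thick with their outer faces at x = -120, x = +120 and y = +75 mm; the -y side is the open mouth, 230 mm wide. A sloping lip rises from the bench at y = -75 mm to the 3 mm thick flat floor, which begins at y = -55 mm.
- vial: Small vial with blue cap, standing, 17 mm across, 50 mm high, loose; a bystander. Origin at the centre of its underside.
- cup: Lilac tapered sample cup with dark rim, standing, 49 mm across, 64 mm high, loose; a bystander. Origin at the centre of its underside.
- dish: Glass petri dish, 60 mm across, 13 mm high, loose; a bystander. Origin at the centre of its underside.
- milk: Glass milk sample bottle with white cap, 74 mm across, 136 mm high, loose, standing left of the tray (a second one stands at the back); a bystander. Origin at the centre of its underside.
Mind the look-alikes: they are no part of the job. What is shaped like the orange_cap_1 but brown or red is not meant.

How it is judged:
By the outcome, as a careful person would: the job done as asked, in the order asked, and still so for the second after the job is handed in, with the robot touching nothing.
It also fails if it takes over 61 s, if anything falls off the work surface, if the arm or the gripper's body presses on something with over 40 N, if the wrist force passes 120 N, or if a joint passes its speed limit or range.

## Working session

There is one attempt and no reset: what is moved stays moved. The work goes in short steps, Python scripts to look and compute and a tool call to move; the robot and the scene stay as the last step left them, time stands still between calls to the robot, and variables do not carry over. Pictures are saved under pics/ and viewed, at most 10 in all, crops included, and the job is handed in when it is done.

Besides the shell and the picture viewer there is one more tool, called after "Call:" as name([rows], argument=value, ...), one row to a line, values as JSON. drive_tool: Moves the arm, as the interface text tells. Its arguments: {"type":"object","properties":{"moves":{"type":"array","items":{"type":"array"}},"grip_force":{"type":"number"}},"required":["moves"]}

```bash
mkdir -p pics
cat > h.py <<'E'
import numpy as np, cv2
from plant import ctrl
def cam(n,save=None):
    c=ctrl.read_camera(n)
    if save: cv2.imwrite('pics/'+save,c['image'][:,:,::-1])
    return c
def ray(c,uv,z):
    K=np.array([[c['fx'],0,c['cx']],[0,c['fy'],c['cy']],[0,0,1]])
    p=cv2.undistortPoints(np.array(uv,float).reshape(-1,1,2),K,np.array(c['dist'])).reshape(-1,2)
    R=np.array(c['R']);t=np.array(c['t']);o=-R.T@t
    d=np.c_[p,np.ones(len(p))]@R
    return o+d*((z-o[2])/d[:,2])[:,None]
def blobs(c,lo,hi,amin=60):
    h=cv2.cvtColor(c['image'],cv2.COLOR_RGB2HSV)
    n,_,s,ce=cv2.connectedComponentsWithStats(cv2.inRange(h,lo,hi))
    return [(s[i].tolist(),ce[i].round(1)) for i in range(1,n) if s[i][4]>=amin]
E
python3 - <<'E'
from h import *
s=ctrl.get_state();print(s['time'],s['eef_pos'],s['tcp_rot'],s['opening'])
for n in('top','scene'):
    c=cam(n,n+'0.png')
    print(n,-np.array(c['R']).T@c['t'])
    for s,ce in blobs(c,(3,130,90),(22,255,255)):print(s,ce,c['image'][int(ce[1]),int(ce[0])],ray(c,[ce],.018).round(3))
E
```

```text
0.0 [ 0.26012339 -0.62218259  0.24689704] [ 9.80476501e-01  1.96632543e-01 -5.09355770e-05 -1.21326604e-03] 1.0020592201987857
top [0.27495048 0.05734554 1.14988243]
[345, 194, 15, 15, 177] [351.9 200.9] [231 163  40] [[ 0.606 -0.051  0.018]]
[376, 227, 15, 16, 181] [383.1 234.7] [231 165  42] [[ 0.512 -0.121  0.018]]
[376, 260, 16, 16, 189] [383.6 267.3] [231 171  50] [[ 0.431 -0.113  0.018]]
[332, 289, 14, 14, 150] [338.5 295.1] [179 124  82] [[0.371 0.003 0.018]]
scene [-0.43428048  0.5954441   0.68985482]
[327, 230, 13, 10, 110] [332.7 234.6] [211 132  66] [[ 0.596 -0.042  0.018]]
[31, 244, 20, 6, 64] [ 40.6 246.7] [127  63  47] [[0.918 0.7   0.018]]
[356, 274, 14, 8, 90] [362.7 277.5] [128  80  50] [[0.37  0.006 0.018]]
```

View pics/top0.png

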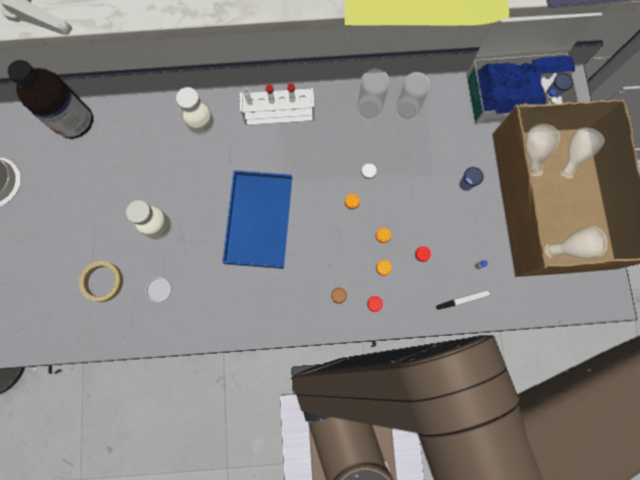

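View pics/scene0.png

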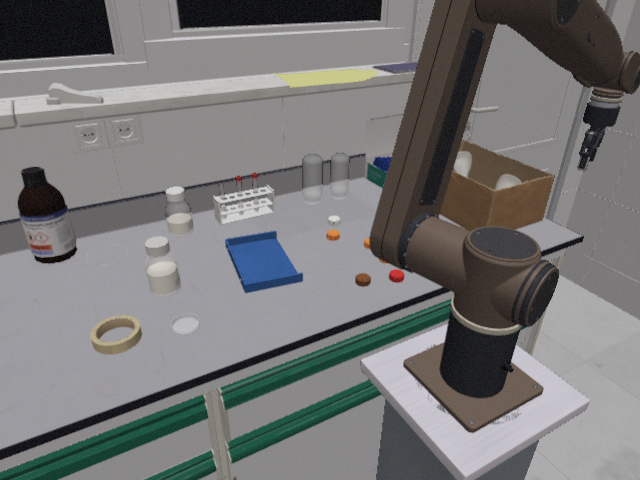

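Run:
```python
from h import *
c=cam('top')
im=c['image'];h=cv2.cvtColor(im,cv2.COLOR_RGB2HSV)
m=cv2.inRange(h,(100,130,40),(125,255,255));m[:,:200]=0;m[:,310:]=0
cs=max(cv2.findContours(m,0,1)[0],key=cv2.contourArea)
q=cv2.approxPolyDP(cs,6,True).reshape(-1,2);print(q.tolist())
for z in(0,.026):print(z,ray(c,q,z).round(3).tolist())
for nm,lo,hi in(('red',(0,180,150),(2,255,255)),('white',(0,0,190),(180,40,255))):
  for s,ce in blobs(c,lo,hi,50):
    if 300<ce[0]<460 and 150<ce[1]<320:print(nm,s,ce,ray(c,[ce],.018).round(3))
print('vial',ray(c,[(481,265)],.025).round(3),'knife',ray(c,[(440,306)],.01).round(3),'dish',ray(c,[(159,290)],.01),'cup',ray(c,[(473,177)],.06))
cv2.imwrite('pics/crop.png',cv2.resize(im[150:320,200:440][:,:,::-1],None,fx=3,fy=3,interpolation=2))
```

```text
[[234, 171], [223, 262], [282, 267], [290, 175]]
0 [[0.714, 0.247, 0.0], [0.477, 0.283, 0.0], [0.453, 0.137, 0.0], [0.693, 0.102, 0.0]]
0.026 [[0.704, 0.242, 0.026], [0.472, 0.278, 0.026], [0.449, 0.135, 0.026], [0.683, 0.101, 0.026]]
red [416, 247, 14, 14, 154] [422.5 253.7] [[ 0.457 -0.213  0.018]]
red [368, 297, 14, 14, 91] [374.3 303. ] [[ 0.346 -0.082  0.018]]
white [362, 164, 15, 13, 153] [368.8 169.9] [[ 0.685 -0.101  0.018]]
vial [[ 0.417 -0.352  0.025]] knife [[ 0.327 -0.242  0.01 ]] dish [[0.41706976 0.43995025 0.01      ]] cup [[ 0.63243643 -0.35094602  0.06      ]]
```

View pics/crop.png

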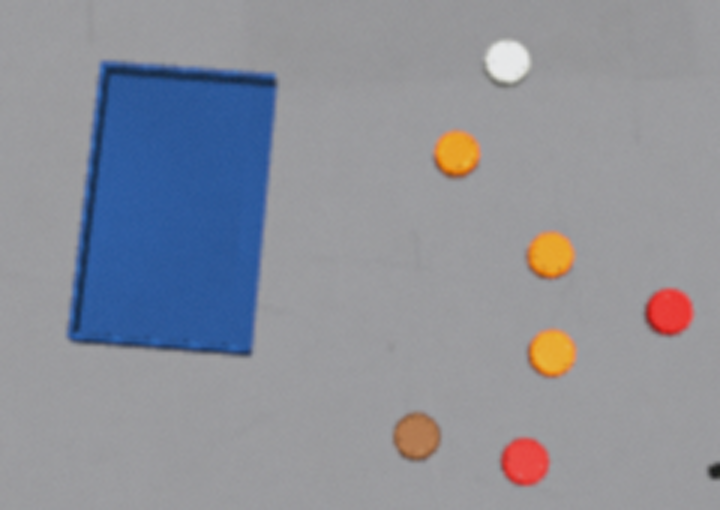

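Call:
drive_tool([
  [[0,0,0],[0.035,-0.044,0],0.024],
  [[0,0,0],[0.035,-0.044,0],0.024],
  [[0,0,0],[0.035,-0.044,0],0.024],
  [[0,0,0],[0.035,-0.044,0],0.024],
  [[0,0,0],[0.035,-0.044,0],0.024],
])

```text
time: 0.78
eef_pos: [0.337, -0.3504, 0.248]
tcp_rot: [0.981, 0.196, 0.0, -0.0]
contact_force: [-0.7, 0.5, -0.2]
opening: 0.283
finger_force: 0.0
```

Call:
drive_tool([
  [[0,0,-0.17],[0,0,0],0.024],
  [[0,0,-0.17],[0,0,0],0.024],
  [[0,0,-0.17],[0,0,0],0.024],
  [[0,0,-0.17],[0,0,0],0.024],
  [[0,0,-0.17],[0,0,0],0.024],
])

```text
time: 1.4
eef_pos: [0.3368, -0.3521, 0.248]
tcp_rot: [0.811, 0.586, 0.0, -0.0]
contact_force: [0.6, -0.1, -0.2]
opening: 0.283
finger_force: 0.0
```

Call:
drive_tool([
  [[0,0,-0.17],[0,0,0],0.024],
  [[0,0,0],[0,0,0],0.024],
])

```text
time: 1.65
eef_pos: [0.3368, -0.3521, 0.248]
tcp_rot: [0.76, 0.65, 0.0, -0.0]
contact_force: [0.7, -0.6, 0.0]
opening: 0.284
finger_force: 0.0
```

Call:
drive_tool([
  [[0,0,0],[0.042,0.031,0.01],0.024],
  [[0,0,0],[0.042,0.031,0.02],0.024],
  [[0,0,0],[0.042,0.031,0.02],0.024],
  [[0,0,0],[0.042,0.031,0.02],0.024],
  [[0,0,0],[0.042,0.031,0.02],0.024],
])

```text
time: 2.28
eef_pos: [0.5236, -0.1674, 0.1578]
tcp_rot: [0.761, 0.649, 0.0, 0.0]
contact_force: [-0.1, -0.6, -0.9]
opening: 0.277
finger_force: 0.0
```

Call:
drive_tool([
  [[0,0,0],[0.042,0.031,0.02],0.024],
  [[0,0,0],[0.042,0.033,0.03],0.024],
  [[0,0,0],[0,0,0],0.024],
])

```text
time: 2.65
eef_pos: [0.5982, -0.0925, 0.1042]
tcp_rot: [0.759, 0.651, -0.002, -0.003]
contact_force: [0.0, 0.4, 0.9]
opening: 0.282
finger_force: 0.0
```

Run:
```python
from h import *
s=ctrl.get_state();print(s['time'],s['eef_pos'],s['qpos'])
c=cam('wrist','w1.png');print(-np.array(c['R']).T@c['t'])
for s,ce in blobs(c,(3,130,90),(22,255,255)):print(s,ce,c['image'][int(ce[1]),int(ce[0])],ray(c,[ce],.018).round(3))
```

```text
2.65 [ 0.59820535 -0.09245452  0.10417061] [-3.20951150e-01  2.94510011e-01  1.84943045e+00  4.18311363e-04
  1.00457743e+00 -1.67520040e-01]
[ 0.61031186 -0.01908448  0.23118912]
[302, 157, 61, 63, 2950] [331.9 188.3] [191 148  74] [[ 0.61  -0.051  0.018]]
[185, 279, 59, 57, 2517] [214.5 307.1] [189 128  57] [[ 0.519 -0.119  0.018]]
[68, 286, 64, 56, 2533] [ 97.9 313.9] [190 126  57] [[ 0.438 -0.112  0.018]]
```

View pics/w1.png

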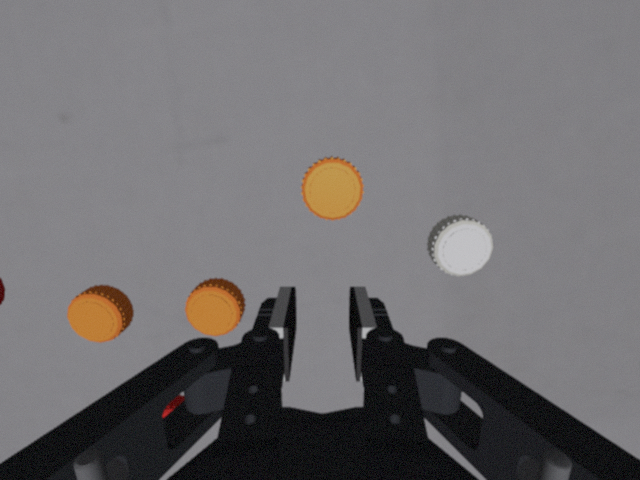

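Call:
drive_tool([
  [[0,0,0],[-0.008,0.004,0.03],0.024],
  [[0,0,0],[0,0,0.03],0.024],
  [[0,0,0],[0,0,0.018],0.024],
  [[0,0,0],[0,0,0],0.024],
])

```text
time: 3.2
eef_pos: [0.6003, -0.1046, 0.0296]
tcp_rot: [0.76, 0.65, -0.001, -0.001]
contact_force: [0.7, 0.2, -1.0]
opening: 0.284
finger_force: 0.0
```

Run:
```python
from h import *
s=ctrl.get_state();print(s['time'],s['eef_pos'],s['contact_force'])
c=cam('scene','s1.png')
cv2.imwrite('pics/s1c.png',cv2.resize(c['image'][180:300,260:440][:,:,::-1],None,fx=4,fy=4))
```

```text
3.2 [ 0.60026007 -0.10459737  0.02955903] [ 0.66147732  0.21795731 -0.95494632]
```

View pics/s1c.png

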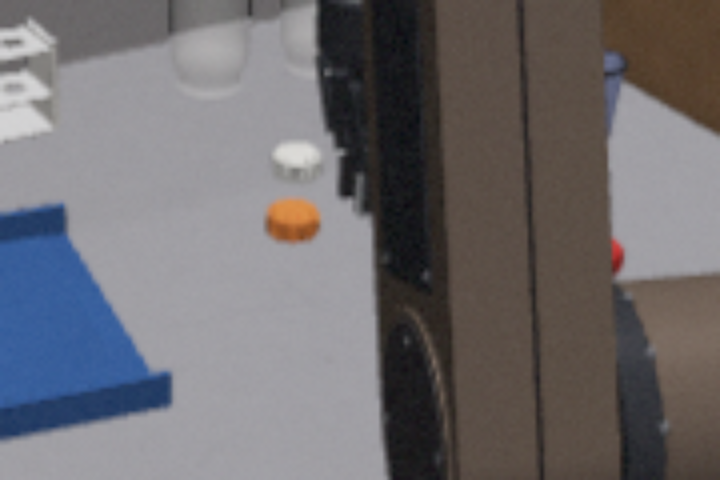

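Call:
drive_tool([
  [[0,0,0],[0,0,0.006],0.024],
  [[0,0,0],[0.015,0,0],0.024],
  [[0,0,0],[0.015,0,0],0.024],
  [[0,0,0],[0.015,0,0],0.024],
  [[0,0,0],[0.02,0,0],0.024],
])

```text
time: 3.88
eef_pos: [0.6117, -0.0386, 0.0246]
tcp_rot: [0.76, 0.65, 0.0, 0.0]
contact_force: [-0.4, -0.8, 0.3]
opening: 0.283
finger_force: 0.2
```

Call:
drive_tool([
  [[0,0,0],[0.02,0,0],0.024],
  [[0,0,0],[0.02,0,0],0.024],
  [[0,0,0],[0.02,0,0],0.024],
  [[0,0,0],[0.015,0,0],0.024],
  [[0,0,0],[0.015,0,0],0.024],
])

```text
time: 4.5
eef_pos: [0.6255, 0.0499, 0.0243]
tcp_rot: [0.76, 0.65, -0.0, -0.0]
contact_force: [0.2, -0.0, 0.1]
opening: 0.28
finger_force: 0.1
```

```bash
cat > chk.py <<'E'
from h import *
s=ctrl.get_state();print(s['time'],s['eef_pos'].round(4),s['contact_force'].round(1))
for n in('top','wrist'):
  c=cam(n,n+'_%d.png'%(s['time']*100))
  for b,ce in blobs(c,(3,130,90),(22,255,255)):print(n,b,ce,ray(c,[ce],.018).round(3))
E
python3 chk.py
```

```text
4.5 [0.6255 0.0499 0.0243] [ 0.2 -0.   0.1]
top [376, 227, 15, 16, 181] [383.1 234.7] [[ 0.512 -0.121  0.018]]
top [376, 260, 16, 16, 189] [383.6 267.3] [[ 0.431 -0.113  0.018]]
wrist [276, 204, 93, 94, 6720] [322.3 251.5] [[0.63  0.08  0.018]]
```

Call:
drive_tool([
  [[0,0,0],[0.015,0,0],0.024],
  [[0,0,0],[0.015,0,0],0.024],
  [[0,0,0],[0.015,0,0],0.024],
  [[0,0,0],[0.015,0,0],0.024],
  [[0,0,0],[0.015,0,0],0.024],
])

```text
time: 5.22
eef_pos: [0.637, 0.1242, 0.0243]
tcp_rot: [0.76, 0.65, 0.0, 0.0]
contact_force: [-0.1, -0.8, -0.4]
opening: 0.286
finger_force: 0.1
```

Call:
drive_tool([
  [[0,0,0],[0.015,0,0],0.024],
  [[0,0,0],[0.012,0,0],0.024],
  [[0,0,0],[0.006,0,0],0.024],
  [[0,0,0],[0,0,0],0.024],
])

```text
time: 5.72
eef_pos: [0.642, 0.156, 0.0243]
tcp_rot: [0.76, 0.65, -0.0, 0.0]
contact_force: [0.1, -0.2, -0.7]
opening: 0.279
finger_force: 0.0
```

```bash
python3 chk.py
```

```text
5.725 [0.642  0.156  0.0243] [ 0.1 -0.2 -0.7]
top [376, 228, 15, 15, 180] [383.1 234.8] [[ 0.512 -0.121  0.018]]
top [376, 260, 16, 16, 189] [383.6 267.3] [[ 0.431 -0.113  0.018]]
top [332, 289, 14, 14, 147] [338.4 295.2] [[0.371 0.003 0.018]]
wrist [275, 204, 95, 96, 7000] [321.9 252.7] [[0.646 0.184 0.018]]
```

Call:
drive_tool([
  [[0,0,0],[-0.015,0,0],0.024],
  [[0,0,0],[0,0,-0.03],0.024],
  [[0,0,0],[0,0,-0.03],0.024],
  [[0,0,0],[-0.047,-0.012,0],0.024],
  [[0,0,0],[-0.047,-0.012,0],0.024],
])

```text
time: 6.45
eef_pos: [0.6011, 0.0497, 0.0851]
tcp_rot: [0.76, 0.65, 0.0, 0.001]
contact_force: [0.5, -0.1, 0.7]
opening: 0.28
finger_force: 0.0
```

Call:
drive_tool([
  [[0,0,0],[-0.047,-0.012,0],0.024],
  [[0,0,0],[-0.047,-0.012,0],0.024],
  [[0,0,0],[-0.047,-0.012,0],0.024],
  [[0,0,0],[-0.047,-0.012,0],0.024],
  [[0,0,0],[-0.045,-0.012,0],0.024],
])

```text
time: 7.08
eef_pos: [0.5047, -0.1716, 0.0845]
tcp_rot: [0.76, 0.65, -0.0, 0.0]
contact_force: [0.2, 0.1, -0.9]
opening: 0.28
finger_force: 0.0
```

Call:
drive_tool([
  [[0,0,0.056],[0,0,0],0.024],
  [[0,0,0],[0,0,0],0.024],
])

```text
time: 7.32
eef_pos: [0.5053, -0.1706, 0.0844]
tcp_rot: [0.778, 0.628, -0.0, 0.0]
contact_force: [0.1, 0.4, 0.6]
opening: 0.28
finger_force: 0.0
```

```bash
python3 chk.py
```

```text
7.325 [ 0.5053 -0.1706  0.0844] [0.1 0.4 0.6]
top [252, 186, 15, 15, 173] [258.9 193.3] [[0.643 0.183 0.018]]
top [376, 228, 14, 15, 160] [382.3 234.9] [[ 0.512 -0.119  0.018]]
top [332, 289, 14, 14, 148] [338.4 295.2] [[0.371 0.003 0.018]]
wrist [0, 0, 19, 28, 334] [ 7.1 10.3] [[ 0.384 -0.009  0.018]]
wrist [289, 146, 69, 70, 3621] [323.3 180.8] [[ 0.517 -0.121  0.018]]
wrist [145, 165, 74, 68, 3760] [180.2 198.3] [[ 0.436 -0.114  0.018]]
```

Call:
drive_tool([
  [[0,0,0],[0,0,0.03],0.024],
  [[0,0,0],[0,0,0.03],0.024],
  [[0,0,0],[0,0,0],0.024],
  [[0,0,0],[0.015,0,0],0.024],
  [[0,0,0],[0.015,0,0],0.024],
])

```text
time: 8.05
eef_pos: [0.5137, -0.1393, 0.0258]
tcp_rot: [0.778, 0.629, 0.001, 0.001]
contact_force: [0.1, -0.5, 0.9]
opening: 0.279
finger_force: 0.1
```

Call:
drive_tool([
  [[0,0,0],[0.015,0,0],0.024],
  [[0,0,0],[0.02,0,0],0.024],
  [[0,0,0],[0.02,0,0],0.024],
  [[0,0,0],[0.02,0,0],0.024],
  [[0,0,0],[0.02,0,0],0.024],
])

```text
time: 8.68
eef_pos: [0.5329, -0.0455, 0.025]
tcp_rot: [0.777, 0.629, 0.0, 0.001]
contact_force: [0.8, -0.2, -0.5]
opening: 0.281
finger_force: 0.2
```

Call:
drive_tool([
  [[0,0,0],[0.02,0,0],0.024],
  [[0,0,0],[0.02,0,0],0.024],
  [[0,0,0],[0.02,0,0],0.024],
  [[0,0,0],[0.02,0,0],0.024],
  [[0,0,0],[0.02,0,0],0.024],
])

```text
time: 9.3
eef_pos: [0.5536, 0.0521, 0.0245]
tcp_rot: [0.778, 0.629, 0.0, 0.0]
contact_force: [0.2, -0.1, 1.3]
opening: 0.286
finger_force: 0.2
```

```bash
python3 chk.py
```

```text
9.3 [0.5536 0.0521 0.0245] [ 0.2 -0.1  1.3]
top [252, 186, 15, 15, 173] [258.9 193.3] [[0.643 0.183 0.018]]
top [376, 260, 16, 16, 189] [383.6 267.3] [[ 0.431 -0.113  0.018]]
wrist [276, 202, 93, 94, 6715] [322.3 249. ] [[0.56  0.083 0.018]]
wrist [0, 445, 16, 18, 171] [  5.2 452.5] [[0.385 0.013 0.018]]
```

Remaining about 0.112 m.

Call:
drive_tool([
  [[0,0,0],[0.015,0,0],0.024],
  [[0,0,0],[0.015,0,0],0.024],
  [[0,0,0],[0.015,0,0],0.024],
  [[0,0,0],[0.015,0,0],0.024],
  [[0,0,0],[0.015,0,0],0.024],
])

```text
time: 10.02
eef_pos: [0.5692, 0.1251, 0.0243]
tcp_rot: [0.778, 0.629, 0.0, -0.0]
contact_force: [0.3, -0.7, -0.0]
opening: 0.283
finger_force: 0.1
```

Call:
drive_tool([
  [[0,0,0],[0.015,0,0],0.024],
  [[0,0,0],[0.012,0,0],0.024],
  [[0,0,0],[0.006,0,0],0.024],
  [[0,0,0],[0,0,0],0.024],
])

```text
time: 10.52
eef_pos: [0.576, 0.1567, 0.0243]
tcp_rot: [0.777, 0.629, -0.0, -0.0]
contact_force: [-0.0, -0.5, 0.7]
opening: 0.283
finger_force: 0.0
```

```bash
python3 chk.py
```

```text
10.525 [0.576  0.1567 0.0243] [-0.  -0.5  0.7]
top [376, 260, 16, 16, 188] [383.6 267.3] [[ 0.431 -0.113  0.018]]
top [332, 289, 14, 14, 150] [338.5 295.2] [[0.371 0.003 0.018]]
wrist [426, 173, 108, 98, 8121] [479.5 220.9] [[0.645 0.184 0.018]]
wrist [275, 205, 95, 96, 7006] [322.1 253. ] [[0.582 0.184 0.018]]
```

Call:
drive_tool([
  [[0,0,0],[-0.015,0,0],0.024],
  [[0,0,0],[0,0,-0.03],0.024],
  [[0,0,0],[0,0,-0.03],0.024],
  [[0,0,0],[-0.046,-0.012,0],0.024],
  [[0,0,0],[-0.046,-0.012,0],0.024],
])

```text
time: 11.25
eef_pos: [0.5296, 0.0549, 0.085]
tcp_rot: [0.777, 0.629, 0.0, 0.001]
contact_force: [0.1, -0.3, 0.2]
opening: 0.28
finger_force: 0.0
```

Call:
drive_tool([
  [[0,0,0],[-0.046,-0.012,0],0.024],
  [[0,0,0],[-0.046,-0.012,0],0.024],
  [[0,0,0],[-0.046,-0.012,0],0.024],
  [[0,0,0],[-0.046,-0.012,0],0.024],
  [[0,0,0],[-0.046,-0.011,0],0.024],
])

```text
time: 11.88
eef_pos: [0.4226, -0.1577, 0.0844]
tcp_rot: [0.778, 0.628, -0.0, 0.0]
contact_force: [0.6, -1.1, -0.1]
opening: 0.284
finger_force: 0.0
```

Call:
drive_tool([
  [[0,0,0.052],[0,0,0],0.024],
  [[0,0,0],[0,0,0],0.024],
])

```text
time: 12.12
eef_pos: [0.4233, -0.1568, 0.0843]
tcp_rot: [0.794, 0.608, -0.0, 0.0]
contact_force: [-0.3, 0.5, 0.4]
opening: 0.282
finger_force: 0.0
```

```bash
python3 chk.py
```

```text
12.125 [ 0.4233 -0.1568  0.0843] [-0.3  0.5  0.4]
top [252, 186, 15, 15, 173] [258.9 193.3] [[0.643 0.183 0.018]]
top [253, 211, 15, 15, 179] [260. 218.] [[0.578 0.183 0.018]]
top [376, 260, 12, 15, 120] [381.4 266.3] [[ 0.434 -0.108  0.018]]
top [332, 289, 14, 14, 151] [338.5 295.2] [[0.371 0.003 0.018]]
wrist [101, 0, 75, 35, 1908] [139.2  13.9] [[ 0.372 -0.007  0.018]]
wrist [288, 158, 68, 68, 3556] [321.3 192.1] [[ 0.434 -0.114  0.018]]
```

Call:
drive_tool([
  [[0,0,0],[-0.004,0,0.03],0.024],
  [[0,0,0],[0,0,0.03],0.024],
  [[0,0,0],[0,0,0],0.024],
  [[0,0,0],[0.012,0,0],0.024],
  [[0,0,0],[0.015,0,0],0.024],
])

```text
time: 12.85
eef_pos: [0.4314, -0.1332, 0.0257]
tcp_rot: [0.794, 0.608, 0.001, 0.001]
contact_force: [-1.0, -0.1, 0.1]
opening: 0.281
finger_force: 0.0
```

Call:
drive_tool([
  [[0,0,0],[0.015,0,0],0.024],
  [[0,0,0],[0.02,0,0],0.024],
  [[0,0,0],[0.02,0,0],0.024],
  [[0,0,0],[0.02,0,0],0.024],
  [[0,0,0],[0.02,0,0],0.024],
])

```text
time: 13.48
eef_pos: [0.4555, -0.0404, 0.025]
tcp_rot: [0.793, 0.609, 0.0, 0.001]
contact_force: [-0.6, -0.0, -0.6]
opening: 0.279
finger_force: 0.2
```

Call:
drive_tool([
  [[0,0,0],[0.02,0,0],0.024],
  [[0,0,0],[0.02,0,0],0.024],
  [[0,0,0],[0.02,0,0],0.024],
  [[0,0,0],[0.02,0,0],0.024],
  [[0,0,0],[0.015,0,0],0.024],
])

```text
time: 14.1
eef_pos: [0.4799, 0.0515, 0.0249]
tcp_rot: [0.793, 0.609, 0.0, 0.0]
contact_force: [-1.0, 0.3, 0.8]
opening: 0.283
finger_force: 0.2
```

```bash
python3 chk.py
```

```text
14.1 [0.4799 0.0515 0.0249] [-1.   0.3  0.8]
top [252, 186, 15, 15, 172] [258.9 193.3] [[0.643 0.183 0.018]]
top [253, 211, 15, 15, 178] [260. 218.] [[0.578 0.183 0.018]]
wrist [275, 203, 94, 94, 6695] [321.5 250.3] [[0.487 0.081 0.018]]
```

Call:
drive_tool([
  [[0,0,0],[0.015,0,0],0.024],
  [[0,0,0],[0.015,0,0],0.024],
  [[0,0,0],[0.015,0,0],0.024],
  [[0,0,0],[0.015,0,0],0.024],
  [[0,0,0],[0.015,0,0],0.024],
])

```text
time: 14.82
eef_pos: [0.4993, 0.1233, 0.0243]
tcp_rot: [0.794, 0.608, -0.0, -0.0]
contact_force: [0.8, -0.5, -0.1]
opening: 0.282
finger_force: 0.2
```

Call:
drive_tool([
  [[0,0,0],[0.015,0,0],0.024],
  [[0,0,0],[0.012,0,0],0.024],
  [[0,0,0],[0.006,0,0],0.024],
  [[0,0,0],[0,0,0],0.024],
])

```text
time: 15.32
eef_pos: [0.5077, 0.1545, 0.0243]
tcp_rot: [0.794, 0.609, -0.0, 0.0]
contact_force: [0.4, -0.3, -0.4]
opening: 0.283
finger_force: 0.0
```

Call:
drive_tool([
  [[0,0,0],[-0.02,0,0],0.024],
  [[0,0,0],[0,0,-0.05],0.024],
  [[0,0,0],[0,0,-0.05],0.024],
  [[0,0,0],[-0.05,0,-0.03],0.024],
  [[0,0,0],[-0.05,0,-0.03],0.024],
])

```text
time: 15.95
eef_pos: [0.4755, 0.0363, 0.1854]
tcp_rot: [0.794, 0.609, 0.0, 0.0]
contact_force: [0.6, -0.1, 0.2]
opening: 0.28
finger_force: 0.0
```

Call:
drive_tool([
  [[0,0,0],[-0.05,0,-0.03],0.024],
  [[0,0,0],[-0.05,0,0],0.024],
  [[0,0,0],[0,0,0],0.024],
])

```text
time: 16.32
eef_pos: [0.4491, -0.0618, 0.2146]
tcp_rot: [0.796, 0.606, -0.0, 0.001]
contact_force: [-1.0, -0.9, 0.3]
opening: 0.28
finger_force: 0.0
```

```bash
python3 chk.py
python3 - <<'E'
from h import *
c=cam('top');cv2.imwrite('pics/end.png',cv2.resize(c['image'][150:320,200:440][:,:,::-1],None,fx=3,fy=3))
for s,ce in blobs(c,(0,0,190),(180,40,255),50):
    if 300<ce[0]<460 and 150<ce[1]<320:print(ce)
E
```

```text
16.325 [ 0.4491 -0.0618  0.2146] [-1.  -0.9  0.3]
top [252, 186, 15, 15, 172] [258.9 193.3] [[0.643 0.183 0.018]]
top [253, 211, 15, 15, 179] [260. 218.] [[0.578 0.183 0.018]]
top [255, 237, 15, 15, 181] [262.2 244. ] [[0.511 0.181 0.018]]
wrist [207, 153, 39, 40, 1196] [225.8 172.8] [[0.375 0.002 0.018]]
[368.8 169.8]
```

View pics/end.png

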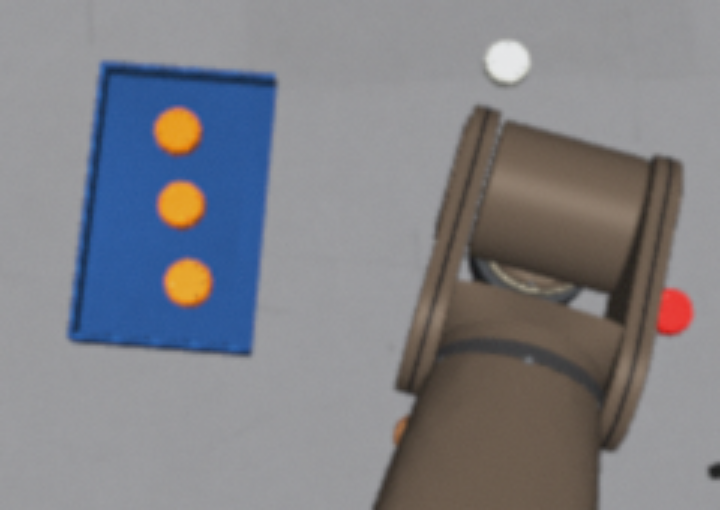

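The crop shows all three orange caps flat on the tray floor, at crop pixels (178,130), (181,204) and (188,282). The white cap has not moved and the arm is clear.

```bash
python3 -c "from plant import ctrl;print(ctrl.sign_off())"
```

```text
the job is handed in; nothing more can be done
None
```

All three orange caps were swept into the tray and lie on its floor past the lip, the white cap has not moved, the arm is clear of everything, and the job was handed in at about 16 s.

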